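Release a collet sleeve from the locked chute

TASK

First fetch the orange bin from wherever it stands and set it lengthwise in the yellow-outlined bay under the lip of the dispenser's chute. Then slide the safety catch fully sideways off the green release button, and press the button right in so that the brass sleeve rolls down the chute into the bin. Do not touch the sleeve, leave the bin in its bay, and leave the toolholder, drill block, insert box and oil bottle where they stand.

Things in the scene. Friction and masses are not known exactly. Their poses are not given: they have to be found in the camera images.
- dispenser: Fixed red dispenser, 210 mm wide (its y -130 to +80), 165 mm deep (its x -90, the chute lip, to +75). Origin on the table; x level, from its front to its back (its front faces the robot's right, turned up to 35 degrees away from the robot), y to its left, z up. Right part (y -130 to +20): sloped grey control panel under a hood. Left part (y +32 to +78): chute with the sleeve. Yellow bay outline in front of the chute.
- hood_edge (a point): Middle of the lower front edge of the red hood over the panel's back half, 185 mm above the table; axes of the dispenser. The hood runs 81 mm back from here, 75 mm to either side, top 213 mm above the table. It leaves no room for a gripper pointing straight down on the button: tilt the tool so that it points square onto the panel.
- panel (a point): Centre of the grey panel's face (120 mm up the slope by 150 mm sideways), 78 mm above the table. It slopes 35 degrees, low in front, facing up and forward: z square out of it, x up the slope, y to the dispenser's left. Two dark rails for the catch run along y, 21 mm proud, 52 mm clear between them, one above and one below the button.
- bay (a point): Point on the table where the middle of the bin belongs: 35 mm in front of the lip, centred on the chute; axes of the dispenser, bin's length along x. Flat yellow lines mark the bay's front and sides (76 mm apart). The bin's rear 20 mm lies under the lip, so bring it in low from the front; 8 mm further in it meets the dispenser's base.
- lip (a point): Middle of the chute's lower edge, top of its floor; 58 mm above the table, underside 52 mm; axes of the dispenser. The chute rises 18 degrees to the back, side walls 15 mm above its floor. A steel gate 50 mm up from the lip holds the sleeve; it sinks as the button goes in and is open when the button is nearly in.
- bin_mid (a point): Orange open plastic bin, 110 mm long (its x), 64 mm wide (its y), 40 mm high, walls and floor 4 mm, about 0.25 kg, loose on the table. This point is its centre, half-way up (20 mm above the table); z up. It can be taken across its width from above. Symmetric end for end.
- catch_fin (a point): Centre of the yellow fin on the black sliding safety catch. The fin is 26 mm long up the slope (x), 12 mm thick sideways (y), and reaches 10 mm above and below this point along z (out of the panel), where it meets the catch plate, 44 mm wide, that covers the button. It slides only along -y, to the dispenser's right, away from the chute.
- catch (a joint): Catch position in m: 0 fully over the button, 0.052 fully open (end stop); starts at 0 to 0.006. Stays where it is left, takes about 2 N to slide. Open counts from 0.045.
- button_top (a point): Centre of the top of the green round release button, 30 mm across, 11 mm proud of the panel when out; z out of the panel, x up the slope, y to the dispenser's left. The catch plate lies 4 mm above it until slid away; with the catch fully open the plate's edge is 30 mm from the button's centre.
- button (a joint): Button travel in m: 0 out, 0.008 fully in (end stop), pushed along -z of its point. Needs about 4 N and stays in when released. Pressed counts from 0.0065; the gate lets the sleeve go near that.
- holder: Bystander: steel toolholder standing upright, 62 mm across, 135 mm high, origin under its centre. It stands anywhere among the places where the bin and drill block may be.
- drillblock: Bystander: yellow drill block 90 mm (x) by 50 mm (y), 40 mm high, drills up to 80 mm, origin under its centre.
- insertbox: Bystander: small blue box 50 mm (x) by 40 mm (y) by 22 mm high, origin under its centre, standing in front of the panel beside the bay, about 115 mm to the bay's right.
- oiler: Bystander: white oil bottle with a red cap, 48 mm across, 140 mm high, origin under its centre, standing 31 to 46 mm clear of the dispenser's right side, beyond the end of the catch's travel.
- sleeve: The brass collet sleeve, a cylinder 24 mm across and 34 mm long (along its y; origin at its centre), 0.09 kg, lying across the chute behind the gate, about 65 mm up from the lip. It rolls out by itself and must not be touched.
- bin: The same orange bin; origin under its centre, on the table, axes as for its centre point.
Things that resemble listed ones, but are neither listed nor needed, are in the scene too. What is meant by the bin is not pink, and is the larger of those in its own colour.

How it is judged:
By the outcome, as a careful person would: the job done as asked, in the order asked, and still so for the second after the job is handed in, with the robot touching nothing.
It also fails if it takes over 61 s, if anything falls off the work surface, if the arm or the gripper's body presses on something with over 40 N, if the wrist force passes 120 N, or if a joint passes its speed limit or range.

ROBOT

A 6-joint arm with a two-finger parallel gripper is mounted at the origin on the work surface. World frame = base frame: x ahead of the robot, y to its left, z up, the work surface at z = 0. Lengths are in mm, angles in rad, forces in N, time in s.
With the tool pointing down it reaches from about 275 to 825 mm from the base axis. Payload 5.2 kg.
Tool frame: the origin (TCP) lies at the very end of the fingers, on their centre line; the grasp point (between the pads) lies 19 mm behind it; z points along the fingers, y is the direction in which the jaws open and shut (so a half turn about z gives the same grasp; the last joint's range is limited). The gripper opens to 93 mm and grips with 3 to 60 N. Pads are 15 mm wide; open, the fingers measure 128 mm over their backs; the gripper's body (75 mm by 188 mm) begins 65 mm behind the grasp point.
Start: joints at [-1.308, 0.259, 1.535, -0, 1.348, -0.203], TCP at [247.046, -491.399, 218.653] pointing down, gripper open.
Joint ranges: [-3.14, 3.14], [-0.91, 2.08], [0.19, 2.58], [-1.22, 4.36], [0.22, 2.71], [-3.12, 3.12]. Speed limits (rad/s): [2.57, 2.57, 3.14, 3.14, 3.14, 3.14].

INTERFACE

Orientations are given as [roll, pitch, yaw] about the fixed x, y, z axes, in that order (R = Rz(yaw) Ry(pitch) Rx(roll)).
In Python, from bench import robot gives the robot as it stands. The module is installed in compiled form; this text tells all that it offers. Calls block until the motion is done:
- robot.move_ptp(position, orientation): joint-space move of the TCP to a pose.
- robot.move_linear(position, ori=None, speed=150, f_stop=None): straight line of the TCP; ori=None keeps the orientation; speed is the mean speed in mm/s. With f_stop (N) it stops when the force on the tool has changed by that much, and returns True; else False.
- robot.move_j(angles): joint-space move.
- robot.move_gripper(opening): opening from 0.0 (shut) to 1.0 (fully open); the grip force is fixed at half the most; returns when the fingers have stopped.
- robot.sleep(seconds).
- robot.inverse_kinematics(position, orientation): joint angles nearest the present ones, or None.
- robot.get_image(name): name is "side" or "top"; returns a dict with "img" (420x560x3 uint8, blue, green, red), "fovy" (degrees; the focal length in pixels is half the picture's height over the tangent of half this angle, whatever the lens; pixels are square), "cx", "cy" (the principal point, pixels), "eye" and "orientation" of the camera in the world. Camera axes: x right, y down, z forward; pixel columns grow to the right and rows downward; lengths in mm; the calibration is good to about 2 mm. A picture is of the moment at which its call begins. There is no depth.
A pose or a line that the arm cannot do raises robot.MotionError and nothing moves.
- robot.hand_in(): hands the job in, once; it reports no verdict.
Readings, each from a call of its own:
- robot.current_t(): time.
- robot.current_qpos(): joint angles.
- robot.current_joint_vel(): joint speeds.
- robot.current_joint_efforts(): joint torques, N m.
- robot.current_tcp_pos(): TCP position.
- robot.current_eef_rot(): TCP orientation.
- robot.current_contact_force(): force on the tool from outside, world axes, zero at the start.
- robot.current_ft_torque(): the same for the moment, N m.
- robot.current_gripper_width(): opening from 0.0 (shut) to 1.0 (fully open).
Only numpy, scipy, OpenCV 4.12 (cv2) and the standard library are available. Lean on these libraries where they do the work, as an engineer would, in place of code of your own. Each camera call takes 0.05 s, during which the arm holds its last target.

## Working session

There is one attempt and no reset: what is moved stays moved. The work goes in short steps, each a Python script; the robot and the scene stay as the last script left them, time stands still between calls to the robot, and variables do not carry over. Pictures are saved under pics/ and viewed, and the job is handed in when it is done.

```bash
mkdir -p pics
cat > h.py <<'E'
import numpy as np, cv2, pickle
from scipy.spatial.transform import Rotation as R
def cam(d):
    h=d['img'].shape[0]; f=h/2/np.tan(np.radians(d['fovy'])/2)
    o=np.array(d['orientation']); 
    M=o if o.shape==(3,3) else R.from_euler('xyz',o).as_matrix()
    return f,M,np.array(d['eye'])
def ray(d,u,v):
    f,M,e=cam(d); r=M@np.array([(u-d['cx'])/f,(v-d['cy'])/f,1]); return e,r/np.linalg.norm(r)
def onz(d,u,v,z):
    e,r=ray(d,u,v); return e+r*(z-e[2])/r[2]
def proj(d,p):
    f,M,e=cam(d); q=M.T@(np.array(p)-e); return np.array([d['cx']+f*q[0]/q[2],d['cy']+f*q[1]/q[2]])
def tri(d1,p1,d2,p2):
    e1,r1=ray(d1,*p1); e2,r2=ray(d2,*p2)
    A=np.stack([r1,-r2],1); s=np.linalg.lstsq(A,e2-e1,rcond=None)[0]
    a=e1+s[0]*r1;b=e2+s[1]*r2; return (a+b)/2,np.linalg.norm(a-b)
def load(n): return pickle.load(open(n,'rb'))
E
python3 - <<'E'
from bench import robot
import pickle,cv2
for n in ("side","top"):
    d=robot.get_image(n); pickle.dump(d,open(f'{n}0.pkl','wb')); cv2.imwrite(f'pics/{n}0.png',cv2.resize(d['img'],(800,600),interpolation=cv2.INTER_CUBIC))
    print({k:v for k,v in d.items() if k!='img'})
print(robot.current_t())
E
```

```text
{'fovy': 42.211698454726175, 'cx': 279.93585308768155, 'cy': 205.74398074481275, 'eye': array([-262.63199696,  317.40847196, 1278.34046517]), 'orientation': array([-2.47267909e+00, -1.51253150e-03, -1.92600142e+00])}
{'fovy': 57.25763055564083, 'cx': 278.8487251309018, 'cy': 213.70368065171456, 'eye': array([ 417.51253019,   21.94193823, 1028.11132842]), 'orientation': array([-2.97369814, -0.01318857, -1.59769964])}
0.1
```

View pics/side0.png

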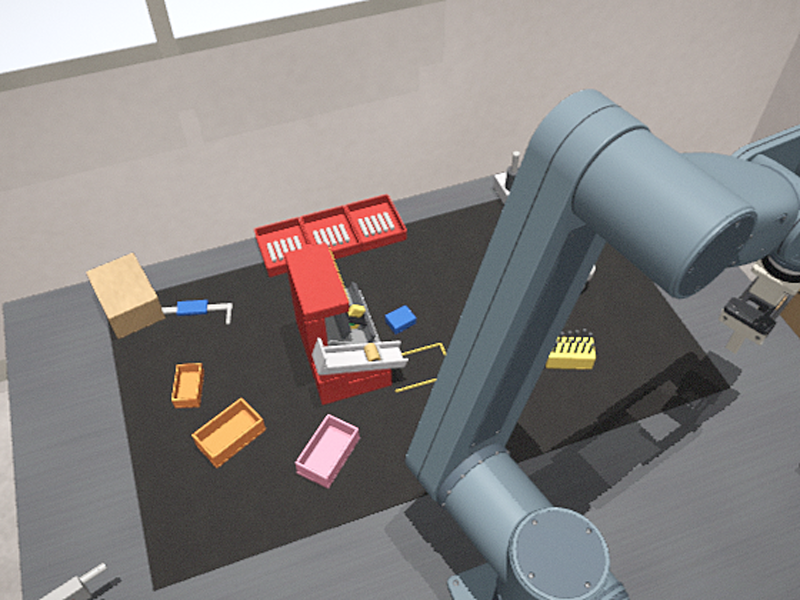

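View pics/top0.png

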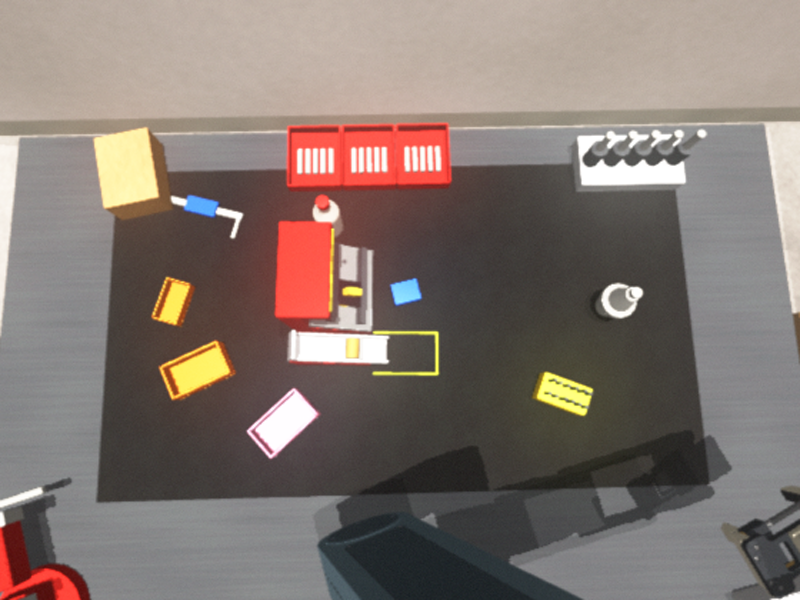

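Run:
```python
from h import *
t=load('top0.pkl'); s=load('side0.pkl')
c=t['img'][220:330,95:240]; a=cv2.resize(c,None,fx=5,fy=5,interpolation=cv2.INTER_CUBIC)[:, :725]
cv2.imwrite('pics/c1.png',a)
c=t['img'][140:275,185:315]; cv2.imwrite('pics/c2.png',cv2.resize(c,None,fx=4.4,fy=4.4,interpolation=cv2.INTER_CUBIC))
c=s['img'][165:290,195:320]; cv2.imwrite('pics/c3.png',cv2.resize(c,None,fx=4.8,fy=4.8,interpolation=cv2.INTER_CUBIC))
for p in [(198,370),(173,301),(283,423),(352,292),(388,348),(438,375),(438,333)]: print(p,onz(t,p[0]*.7,p[1]*.7,0).round())
hsv=cv2.cvtColor(t['img'],cv2.COLOR_BGR2HSV)
m=((hsv[...,0]>8)&(hsv[...,0]<24)&(hsv[...,1]>120)&(hsv[...,2]>60)).astype(np.uint8)
for k in cv2.findContours(m,0,1)[0]:
    if cv2.contourArea(k)>100: print(cv2.contourArea(k),cv2.minAreaRect(k))
```

```text
(198, 370) [479. 378.   0.]
(173, 301) [610. 429.   0.]
(283, 423) [379. 220.   0.]
(352, 292) [619.  91.   0.]
(388, 348) [511.  25.   0.]
(438, 375) [458. -66.   0.]
(438, 333) [537. -70.   0.]
1310.5 ((137.3594970703125, 258.6989440917969), (28.877033233642578, 49.71924591064453), 64.98310089111328)
682.0 ((120.9000015258789, 210.79998779296875), (23.084625244140625, 32.57146072387695), 18.434947967529297)
681.5 ((105.89991760253906, 128.427734375), (40.52574157714844, 63.20319366455078), 28.237443923950195)
```

View pics/c1.png

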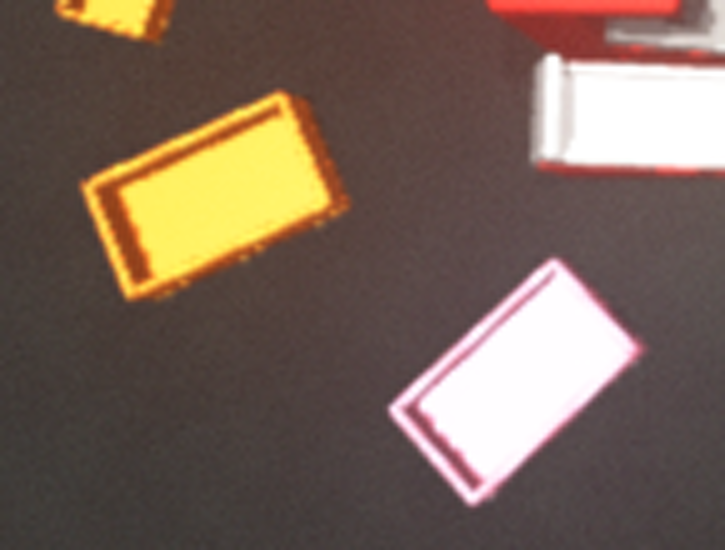

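View pics/c2.png

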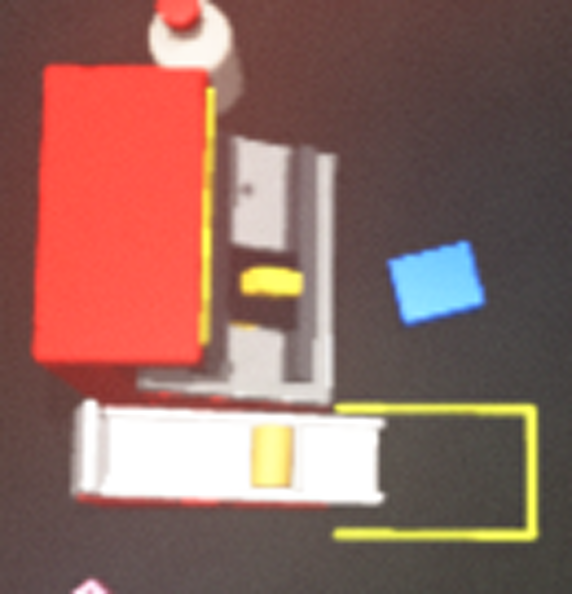

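View pics/c3.png

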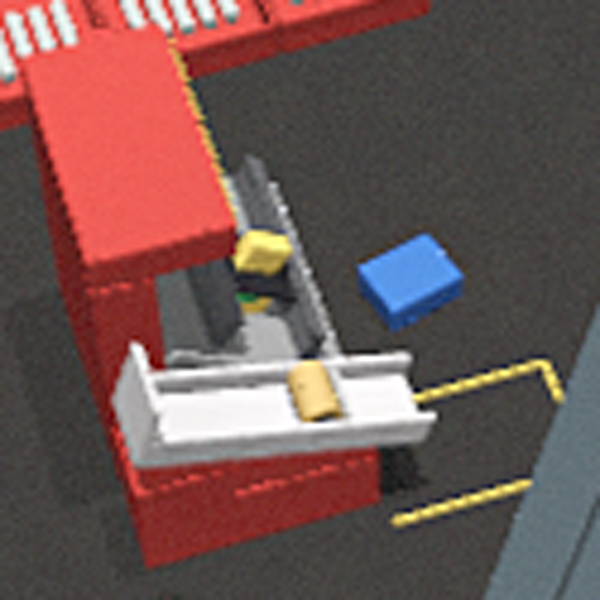

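```bash
cat > meas.py <<'E'
from h import *
t=load('top0.pkl'); s=load('side0.pkl')
hsv=cv2.cvtColor(t['img'],cv2.COLOR_BGR2HSV)
def mask(hsv,h0,h1,s0,v0): return ((hsv[...,0]>=h0)&(hsv[...,0]<=h1)&(hsv[...,1]>s0)&(hsv[...,2]>v0))
# bay outline
y=mask(hsv,24,36,120,90); 
v,u=np.nonzero(y); k=(u>255)&(u<312)&(v>225)&(v<268)
P=np.array([onz(t,a+.0,b+.0,0)[:2] for a,b in zip(u[k],v[k])]); uu=u[k];vv=v[k]
print(len(P),uu.min(),uu.max(),vv.min(),vv.max())
def fit(Q):
    c=Q.mean(0); d=np.linalg.svd(Q-c)[2][0]; return c,d,np.std((Q-c)@np.array([-d[1],d[0]]))
for nm,kk in dict(right=(vv<vv.min()+5)&(uu<300),left=(vv>vv.max()-5)&(uu<300),front=(uu>uu.max()-5)&(vv>238)&(vv<257)).items():
    c,d,e=fit(P[kk]); print(nm,kk.sum(),c.round(1),np.degrees(np.arctan2(d[1],d[0])).round(1),round(e,2), 'ymid')
# hood
r=(mask(hsv,0,6,150,170)|mask(hsv,174,180,150,170)).astype(np.uint8)
r[:150]=0;
n,l,st,ce=cv2.connectedComponentsWithStats(r)
i=1+np.argmax(st[1:,4]); cs=cv2.findContours((l==i).astype(np.uint8),0,1)[0][0]
b=cv2.boxPoints(cv2.minAreaRect(cs)); 
print('hood',b.round(1).tolist()); print([onz(t,*q,213).round(1).tolist() for q in b])
# bin
m=mask(hsv,8,24,120,60).astype(np.uint8)
cs=[c for c in cv2.findContours(m,0,1)[0] if cv2.contourArea(c)>1000][0]
a=cv2.approxPolyDP(cv2.convexHull(cs),2,True)[:,0]; print('bin',a.tolist())
for p in np.array([(83,184),(285,93),(128,298),(335,205)])/5+[95,220]: print(p, onz(t,*p,40).round(1))
# lip
for p in np.array([(383,421),(381,497)])/4.4+[185,140]: print('lip',p,onz(t,*p,70).round(1),onz(t,*p,58).round(1))
E
python3 meas.py
```

```text
309 261 307 231 262
right 80 [540.   2.] -91.7 1.47 ymid
left 117 [463.9   4.1] -91.5 2.15 ymid
front 47 [498.2 -64.1] 178.0 2.06 ymid
hood [[191.8000030517578, 221.89999389648438], [194.0, 154.10000610351562], [232.10000610351562, 155.39999389648438], [229.89999389648438, 223.10000610351562]]
[[542.1, 193.7, 213.0], [692.8, 190.6, 213.0], [688.2, 106.9, 213.0], [537.5, 112.5, 213.0]]
bin [[156, 239], [164, 262], [121, 280], [111, 256], [149, 238]]
[111.6 256.8] [484.  432.5  40. ]
[152.  238.6] [527.9 331.6  40. ]
[120.6 279.6] [426.2 407.4  40. ]
[162. 261.] [470.  304.7  40. ]
lip [272.04545455 235.68181818] [524.2  23.5  70. ] [525.5  23.5  58. ]
lip [271.59090909 252.95454545] [481.2  25.6  70. ] [482.   25.7  58. ]
```

Run:
```python
from h import *
t=load('top0.pkl'); s=load('side0.pkl')
def crop(d,u0,v0,w,h,f): 
    a=cv2.resize(d['img'][v0:v0+h,u0:u0+w],None,fx=f,fy=f,interpolation=cv2.INTER_CUBIC)
    for i in range(0,w,5): cv2.putText(a,str(u0+i),(i*f,8),0,.3,(255,255,255),1); cv2.line(a,(i*f,10),(i*f,14),(255,255,255),1)
    for i in range(0,h,5): cv2.putText(a,str(v0+i),(0,i*f+4),0,.3,(255,255,255),1)
    return a
a=crop(t,225,165,40,68,8); b=crop(s,232,190,50,68,8)
cv2.imwrite('pics/d1.png',np.hstack([a,b]))
```

```text
(no output)
```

View pics/d1.png

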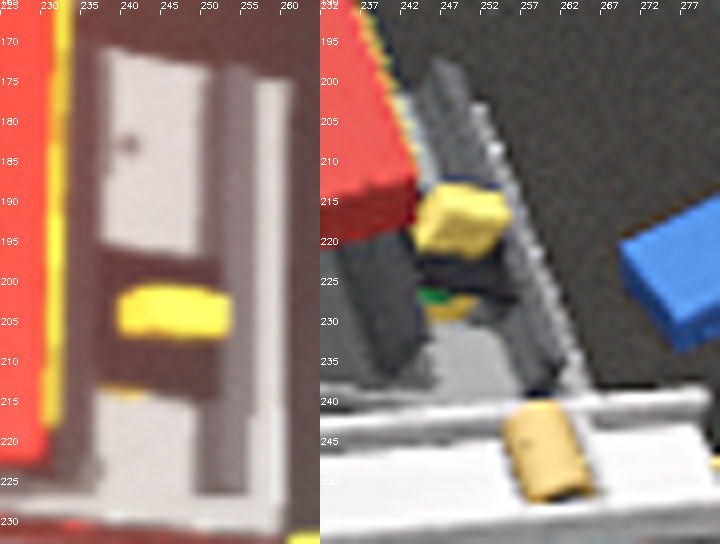

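```bash
cat > fin.py <<'E'
from h import *
def fin(d,box,vis=False):
    u0,v0,u1,v1=box; h=cv2.cvtColor(d['img'],cv2.COLOR_BGR2HSV)[v0:v1,u0:u1]
    m=((h[...,0]>=18)&(h[...,0]<=36)&(h[...,1]>90)&(h[...,2]>110)).astype(np.uint8)
    n,l,st,ce=cv2.connectedComponentsWithStats(m); i=1+np.argmax(st[1:,4])
    k=cv2.findContours((l==i).astype(np.uint8),0,1)[0][0]; 
    r=cv2.minAreaRect(k); M=cv2.moments((l==i).astype(np.uint8),True)
    print('fin',st[i]+[u0,v0,0,0,0],ce[i]+[u0,v0],np.array(r[0])+[u0,v0])
    return ce[i]+[u0,v0]
if __name__=='__main__':
    t=load('top0.pkl'); s=load('side0.pkl')
    a=fin(t,(234,196,262,211)); b=fin(s,(240,210,262,224))
    print(tri(t,a,s,b))
    # lip corner wall tops
    for pt,ps in (((383,421),(410,352)),((381,497),(437,415))):
        print('lip',tri(t,np.array(pt)/4.4+[185,140],s,np.array(ps)/4.8+[195,165]))
    # insert box, oiler, panel edge
    print('box',onz(t,*(np.array([436,282])/4.4+[185,140]),22).round(), 'oiler',onz(t,*(np.array([178,12])/4.4+[185,140]),140).round())
    print('rail lower ends', [onz(t,*p,75).round(1).tolist() for p in ((250,227),(256,227),(252,173))])
    print('bottom edge ',[onz(t,*p,44).round(1).tolist() for p in ((261,175),(260,230))])
    f,M,e=cam(t); print('f',f)
E
python3 fin.py
```

```text
fin [240 200  14   8  89] [246.50561798 203.51685393] [246.5 203.5]
fin [243 213  13   9  87] [249.05747126 216.97701149] [249. 217.]
(array([601.51998514,  84.1874317 , 101.4929121 ]), np.float64(0.22017993991461562))
lip (array([523.42897442,  23.01348751,  75.10776071]), np.float64(0.9537820091694987))
lip (array([480.32898557,  24.22961564,  73.15157448]), np.float64(3.014090070630929))
box [613. -11.  22.] oiler [744. 130. 140.]
rail lower ends [[546.8, 77.9, 75.0], [546.4, 63.0, 75.0], [685.9, 70.8, 75.0]]
bottom edge  [[688.6, 48.8, 44.0], [542.6, 54.1, 44.0]]
f 384.70677047835653
```

```bash
cat >> h.py <<'E'
YAW=np.radians(88.3)
XD=np.array([np.cos(YAW),np.sin(YAW),0]); YD=np.array([-np.sin(YAW),np.cos(YAW),0]); ZD=np.array([0,0,1.])
BAY=np.array([501.7,-7.,0]); O=BAY+125*XD-55*YD
a=np.radians(35); N=-np.sin(a)*XD+np.cos(a)*ZD; UP=np.cos(a)*XD+np.sin(a)*ZD
def loc(p): d=np.array(p)-O; return np.array([d@XD,d@YD,d[2]])
def panel_ori(sgn): 
    z=-N; y=sgn*YD; x=np.cross(y,z); return R.from_matrix(np.stack([x,y,z],1)).as_euler('xyz')
def down(deg):
    return [np.pi,0,np.radians(deg)]
E
python3 - <<'E'
from h import *
from bench import robot
F=np.array([601.5,84.2,101.5]); print(O,loc(F))
C=np.array([477,369,0.]); L=np.array([np.cos(np.radians(113.3)),np.sin(np.radians(113.3)),0])
G=C-12*L; print(G)
r=lambda q: None if q is None else np.round(q,2)
print(robot.current_eef_rot())
for p in (113.3,-66.7): print(p,r(robot.inverse_kinematics(G+[0,0,7],down(p))))
for p in (88.3,-91.7): print(p,r(robot.inverse_kinematics(BAY-12*XD+[0,0,7],down(p))),r(robot.inverse_kinematics(BAY-112*XD+[0,0,280],down(p))))
for s in (1,-1): print(s,[r(robot.inverse_kinematics(F-20*N+dy*YD+k*N,panel_ori(s))) for dy,k in ((0,0),(0,100),(-60,10),(32,10))])
E
```

```text
[560.38407282 116.31333909   0.        ] [-30.8794496  -42.05051258 101.5       ]
[481.74654603 357.97864342   0.        ]
[-3.13999766e+00 -3.33105452e-04  4.65796957e-01]
113.3 [ 0.45  0.56  1.65 -0.    0.94  0.05]
-66.7 [ 0.45  0.56  1.65 -0.    0.94 -3.09]
88.3 [-0.26  0.42  1.9  -0.    0.82 -0.23] [-0.45  0.16  1.52  0.    1.47 -0.42]
-91.7 [-0.26  0.42  1.9  -0.    0.82  2.91] [-0.45  0.16  1.52 -0.    1.47  2.72]
1 [array([-0.37,  0.55,  1.62,  0.6 ,  1.26,  2.52]), array([-0.46,  0.48,  1.52,  0.55,  1.45,  2.56]), array([-0.35,  0.63,  1.45,  0.6 ,  1.33,  2.59]), array([-0.4 ,  0.5 ,  1.7 ,  0.6 ,  1.26,  2.49])]
-1 [array([-0.37,  0.55,  1.62,  0.6 ,  1.26, -0.62]), array([-0.46,  0.48,  1.52,  0.55,  1.45, -0.58]), array([-0.35,  0.63,  1.45,  0.6 ,  1.33, -0.55]), array([-0.4 ,  0.5 ,  1.7 ,  0.6 ,  1.26, -0.65])]
```

Candidates for the bin in the top view, native pixels: large orange (137,259), small orange (121,211), pink (198,296). The description points to the larger orange one, and the crop c1 shows it as an open bin whose rim measures 110 x 63 mm. Next I pick it up.

Run:
```python
from h import *
from bench import robot
C=np.array([477,369,0.]); L=np.array([np.cos(np.radians(113.3)),np.sin(np.radians(113.3)),0])
G=C-12*L
p=np.array(robot.current_tcp_pos()); robot.move_linear([p[0],p[1],340],speed=250)
robot.move_ptp(G+[0,0,340],down(113.3))
robot.move_linear(G+[0,0,60],speed=300)
st=robot.move_linear(G+[0,0,7],speed=80,f_stop=12); print(st,robot.current_tcp_pos(),robot.current_t())
d=robot.get_image('top'); pickle.dump(d,open('top1.pkl','wb')); cv2.imwrite('pics/top1.png',cv2.resize(d['img'][200:340,60:260],None,fx=4,fy=4))
```

```text
False [482.04467587 358.12876365   7.2036711 ] 5.7083
```

View pics/top1.png

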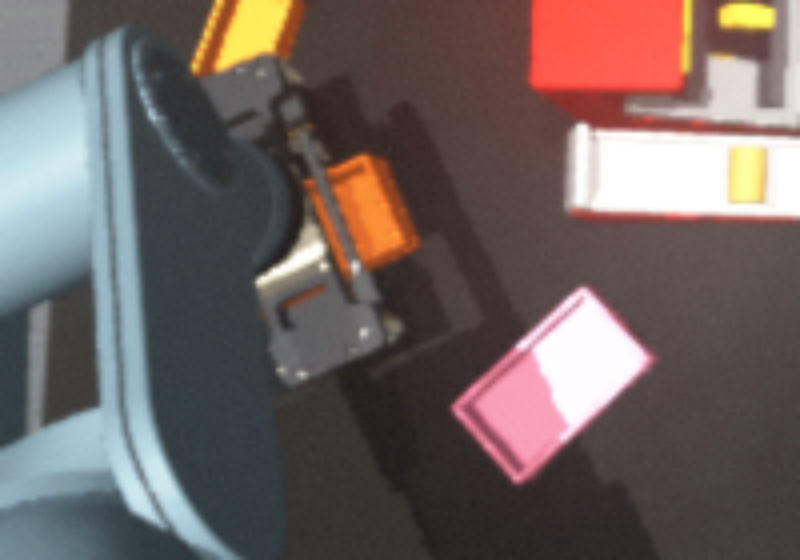

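The gripper straddles the large orange bin (its end shows at crop (375,210)). The fingers are on both long sides. Next: grip, lift and carry.

Run:
```python
from h import *
from bench import robot
C=np.array([477,369,0.]); L=np.array([np.cos(np.radians(113.3)),np.sin(np.radians(113.3)),0])
G=C-12*L
robot.move_gripper(0.0); print('w',robot.current_gripper_width(),robot.current_contact_force())
robot.move_linear(G+[0,0,280],speed=200)
print('w',robot.current_gripper_width(),robot.current_contact_force())
P=BAY-12*XD
robot.move_linear(P-115*XD+[0,0,280],ori=down(88.3),speed=200)
d=robot.get_image('top'); pickle.dump(d,open('top2.pkl','wb')); cv2.imwrite('pics/top2.png',cv2.resize(d['img'],(800,600)))
robot.move_linear(P-115*XD+[0,0,45],speed=200)
print('w',robot.current_gripper_width(),robot.current_tcp_pos(),robot.current_t())
for n in ('top','side'):
    d=robot.get_image(n); pickle.dump(d,open(n+'3.pkl','wb')); cv2.imwrite(f'pics/{n}3.png',cv2.resize(d['img'],(800,600)))
```

```text
w 0.6853686229094625 [ 1.09738059 -0.51372526  1.11529905]
w 0.6836756342294792 [-0.11919913  0.77087804 -3.27551308]
w 0.6892977524538082 [ 498.75774858 -134.29565737   45.93153033] 11.8333
```

View pics/top3.png

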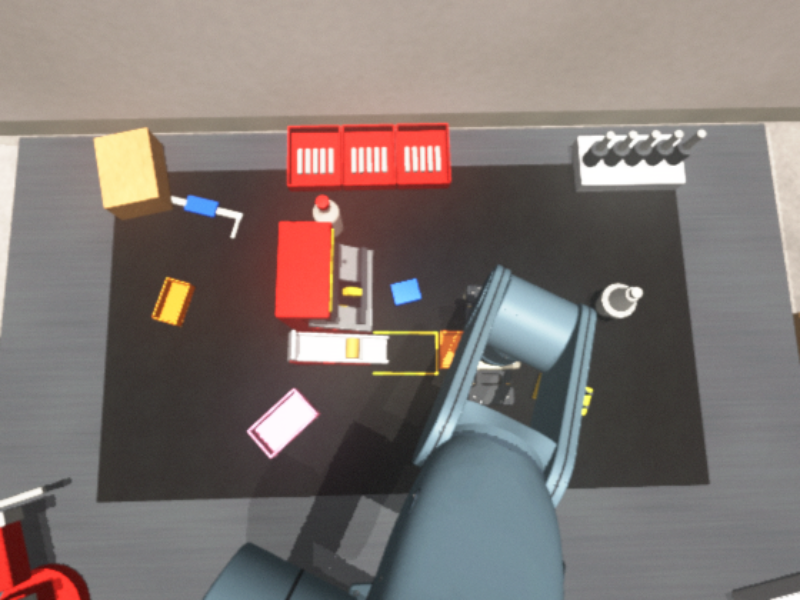

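View pics/side3.png

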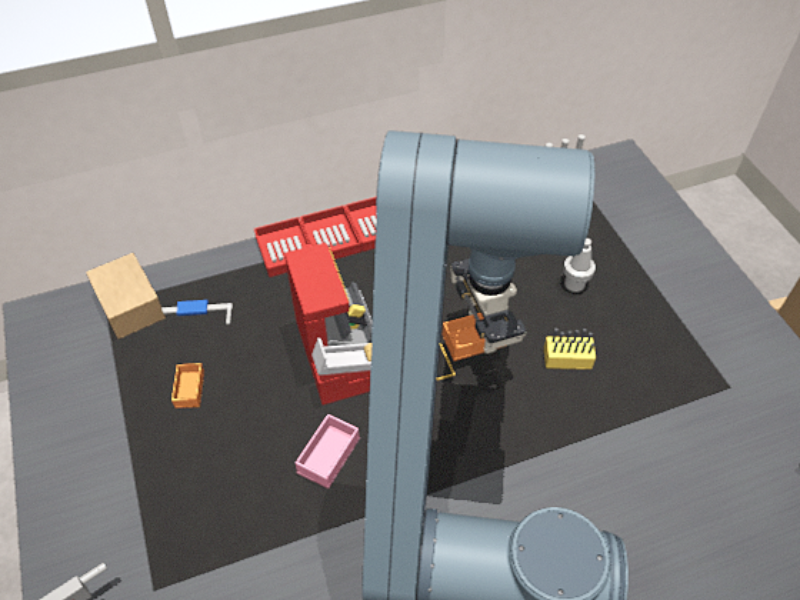

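The bin is held level in front of the bay (top view about (452,350) at 800 px scale) and lined up with the yellow outline. Next I lower it and slide it in low.

Run:
```python
from h import *
from bench import robot
P=BAY-12*XD
robot.move_linear(P-115*XD+[0,0,9.5],speed=100,f_stop=15); print(robot.current_tcp_pos())
print(robot.move_linear(P+[0,0,9.5],speed=70,f_stop=10), robot.current_tcp_pos())
print(robot.move_linear(P+[0,0,6.5],speed=20,f_stop=6), robot.current_tcp_pos(),robot.current_contact_force())
robot.move_gripper(1.0)
robot.move_linear(P+[0,0,330],speed=250)
robot.move_linear(P+[-200,-50,330],speed=400)
print(robot.current_t())
for n in ('top','side'):
    d=robot.get_image(n); pickle.dump(d,open(n+'4.pkl','wb')); cv2.imwrite(f'pics/{n}4.png',cv2.resize(d['img'],(800,600)))
d=load('top4.pkl'); cv2.imwrite('pics/top4c.png',cv2.resize(d['img'][150:275,190:320],None,fx=4.6,fy=4.6,interpolation=cv2.INTER_CUBIC))
```

```text
[ 497.96932755 -133.94981733    9.5724757 ]
False [501.42912946 -19.36254926   9.51195471]
True [501.78866245 -19.41147472   7.10875349] [ 0.157501   -0.24755118  5.11317169]
17.2417
```

View pics/top4c.png

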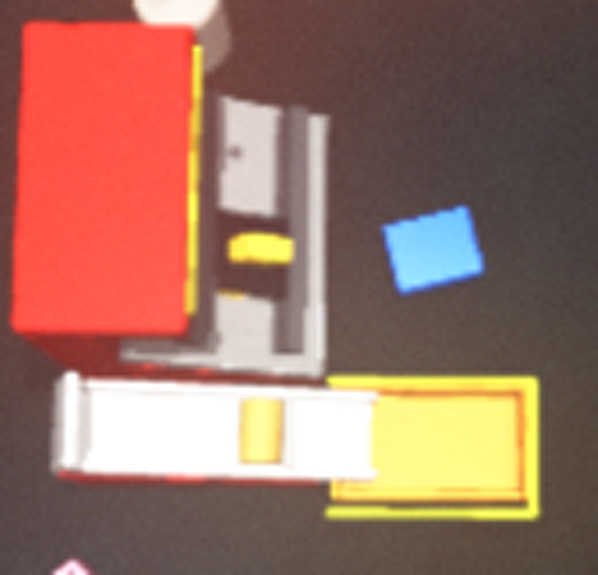

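View pics/side4.png

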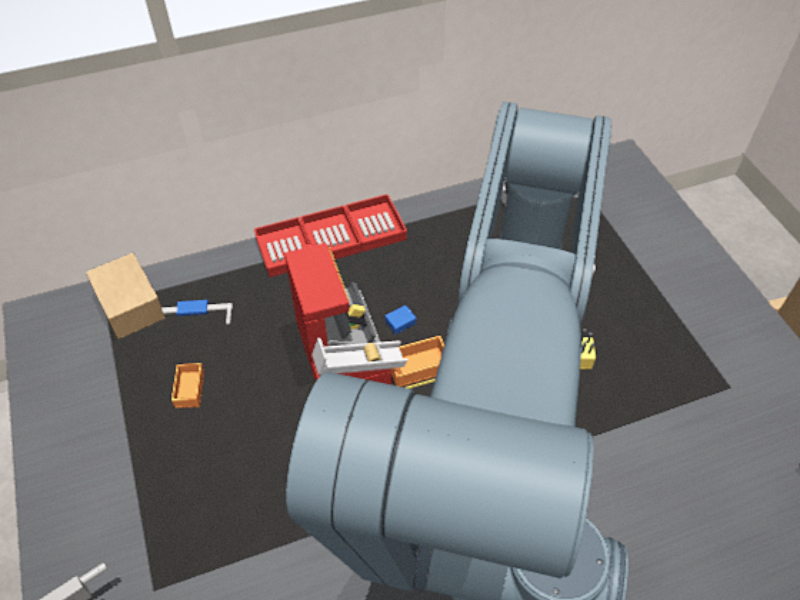

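Run:
```python
from h import *
t=load('top4.pkl')
for p in [(523,390),(523,501),(333,501),(380,390)]:
    print(loc(onz(t,*(np.array(p)/4.6+[190,150]),40)).round(1))
for p in [(533,383),(535,514)]: print('line',loc(onz(t,*(np.array(p)/4.6+[190,150]),0)).round(1))
```

```text
[-175.5   27.4   40. ]
[-175.    89.4   40. ]
[-69.4  89.8  40. ]
[-95.2  27.7  40. ]
line [-184.5   18.7    0. ]
line [-185.    94.8    0. ]
```

Run:
```python
from h import *
def crop(d,u0,v0,w,h,f): 
    a=cv2.resize(d['img'][v0:v0+h,u0:u0+w],None,fx=f,fy=f,interpolation=cv2.INTER_CUBIC)
    for i in range(0,w,5): cv2.putText(a,str(u0+i),(i*f,8),0,.3,(255,255,255),1); cv2.line(a,(i*f,10),(i*f,14),(255,255,255),1)
    for i in range(0,h,5): cv2.putText(a,str(v0+i),(0,i*f+4),0,.3,(255,255,255),1)
    return a
t=load('top4.pkl'); s=load('side4.pkl')
# overlay: expected rim outline for nominal bin
for d,n,b in ((t,'t',(255,225,55,45)),(s,'s',(260,228,60,50))):
    f=13
    a=crop(d,*b,f)
    for x in (-180,-70):
        for y in (23,87):
            p=proj(d,O+x*XD+y*YD+40*ZD); cv2.circle(a,tuple(np.int32((p-[b[0]-.5,b[1]-.5])*f)),4,(255,0,255),-1)
    cv2.imwrite(f'pics/e{n}.png',a)
```

```text
(no output)
```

View pics/et.png

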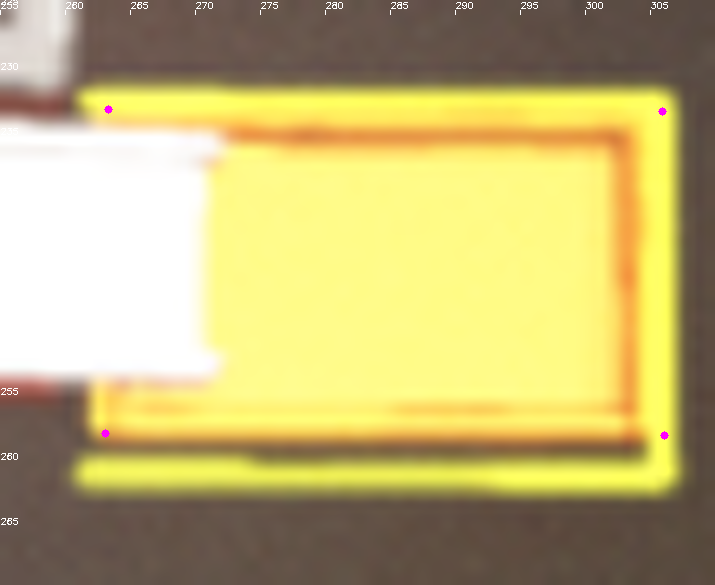

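View pics/es.png

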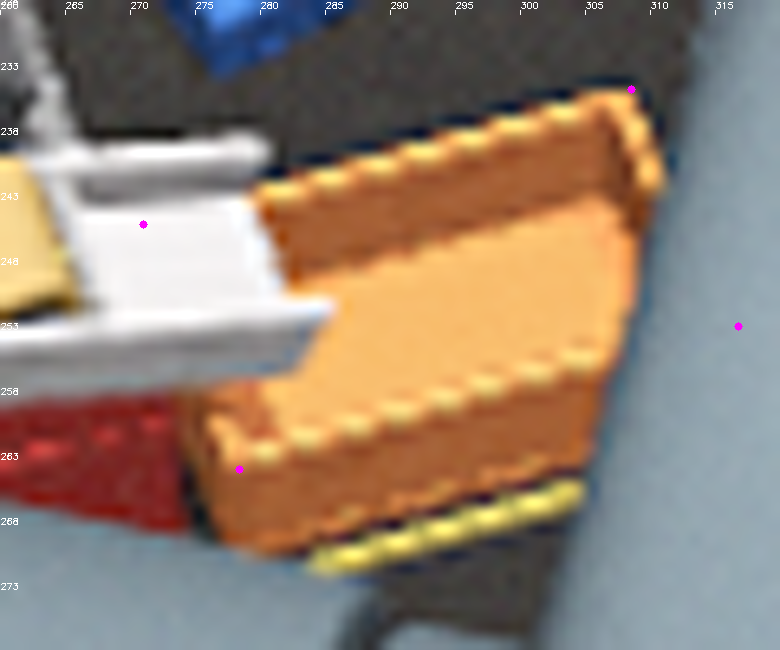

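The top crop shows the bin inside the yellow outline. Its rim corners are near (305,233), (304,258) and (262,258), within about 2 mm of nominal. The side crop agrees, with a small gap left to the base. Next is the catch, pushed with closed fingers from its left side.

Run:
```python
from h import *
from bench import robot
F=np.array([601.5,84.2,101.5]); o=panel_ori(-1)
robot.move_gripper(0.0)
S=F-5*N+32*YD
robot.move_ptp(S+110*N+[0,0,60],o)
robot.move_linear(S+60*N,speed=200)
print(robot.move_linear(S,speed=80,f_stop=8),loc(robot.current_tcp_pos()).round(1),robot.current_t())
for n in ('top','side'):
    d=robot.get_image(n); pickle.dump(d,open(n+'5.pkl','wb'))
t,s=load('top5.pkl'),load('side5.pkl')
cv2.imwrite('pics/top5.png',np.hstack([cv2.resize(t['img'][130:280,180:330],(400,400)),cv2.resize(s['img'][165:290,195:320],(400,400))]))
```

```text
False [-28.1 -10.3  97.6] 21.4917
```

View pics/top5.png

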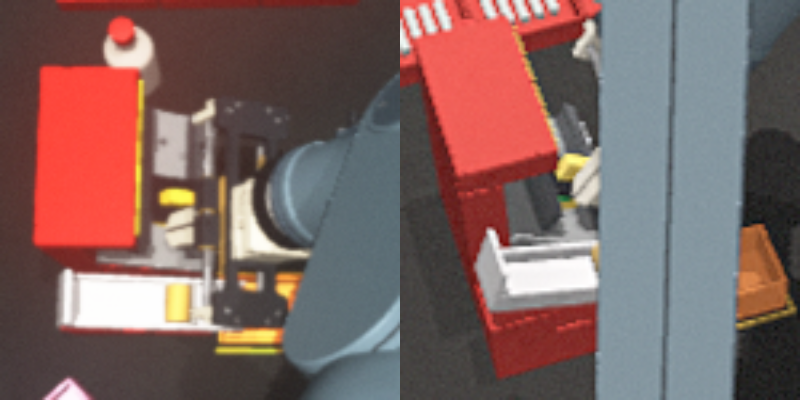

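The fingertips stand just left of the fin, at crop (180,220) with the fin at (178,197), and clear of the sleeve. Next is the push.

Run:
```python
from h import *
from bench import robot
F=np.array([601.5,84.2,101.5])
E=F-5*N-40*YD
print(robot.move_linear(E,speed=45,f_stop=14),loc(robot.current_tcp_pos()).round(1),np.round(robot.current_contact_force(),1),robot.current_t())
for n in ('top','side'):
    d=robot.get_image(n); pickle.dump(d,open(n+'6.pkl','wb'))
t,s=load('top6.pkl'),load('side6.pkl')
cv2.imwrite('pics/top6.png',np.hstack([cv2.resize(t['img'][130:280,180:330],(400,400)),cv2.resize(s['img'][165:290,195:320],(400,400))]))
```

```text
True [-27.9 -71.2  96.9] [-1.5  0.   1.3] 22.85
```

View pics/top6.png

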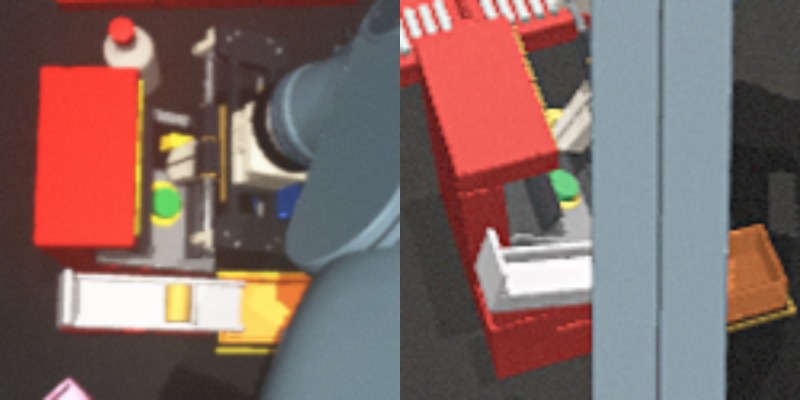

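The catch moved to its end stop (TCP y -71.2, predicted about -70.5). The green button is now bare, at crop (166,202) in the top view and (565,187) in the side view. Next I locate the button from both views.

Run:
```python
from h import *
from bench import robot
t,s=load('top6.pkl'),load('side6.pkl')
def g(d):
    h=cv2.cvtColor(d['img'],cv2.COLOR_BGR2HSV); m=((h[...,0]>50)&(h[...,0]<85)&(h[...,1]>110)&(h[...,2]>60)).astype(np.uint8)
    n,l,st,ce=cv2.connectedComponentsWithStats(m[130:290]); i=1+np.argmax(st[1:,4]); print(st[i],ce[i]+[0,130]); return ce[i]+[0,130]
p,e=tri(t,g(t),s,g(s)); print(p,e,loc(p).round(1))
d=loc(p)-loc([601.5,84.2,101.5]); print('n',d@[-np.sin(a),0,np.cos(a)],'up',d@[np.cos(a),0,np.sin(a)])
```

```text
[237  71  11  10  84] [241.82142857 205.57142857]
[242  88   8  10  54] [245.66666667 222.51851852]
[599.50177204  96.26269661  84.7293489 ] 1.5196326080168117 [-18.9 -39.7  84.7]
n -20.619544831042244 up 0.20902392668622755
```

Run:
```python
from h import *
from bench import robot
F=np.array([601.5,84.2,101.5])
B=F+(-40.5+42.05)*YD
robot.move_linear(B-3*N,speed=60)
f0=np.array(robot.current_contact_force())
r=robot.move_linear(B-30*N,speed=25,f_stop=22); p=np.array(robot.current_tcp_pos())
print(r,loc(p).round(1),'depth below fin',((p-F)@N).round(1),np.round(np.array(robot.current_contact_force())-f0,1),robot.current_t())
robot.sleep(0.3)
d=robot.get_image('top'); pickle.dump(d,open('top7.pkl','wb'))
robot.move_linear(B+70*N,speed=150)
robot.move_linear(B+70*N+[-60,-60,150],speed=250)
for n in ('top','side'):
    d=robot.get_image(n); pickle.dump(d,open(n+'8.pkl','wb'))
t,s=load('top8.pkl'),load('side8.pkl')
cv2.imwrite('pics/top8.png',np.hstack([cv2.resize(t['img'][130:280,180:330],(400,400)),cv2.resize(s['img'][165:290,195:320],(400,400))]))
print(robot.current_t())
```

```text
True [-16.  -40.5  80.1] depth below fin -26.0 [-1.6 -1.9  4. ] 24.5
26.5833
```

View pics/top8.png

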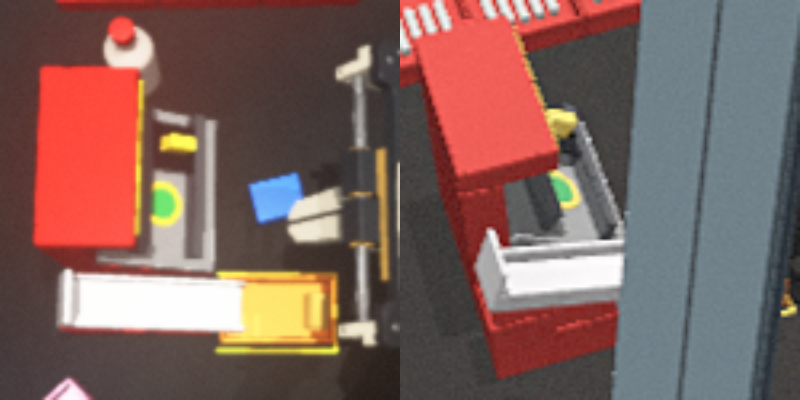

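The sleeve has left the chute and lies in the bin at crop (315,305). The button is in, stopping 8 mm below its expected top. I'll clear the arm and check everything.

Run:
```python
from h import *
from bench import robot
p=np.array(robot.current_tcp_pos())
robot.move_linear([p[0],p[1],340],speed=250)
robot.move_ptp([247,-491,340],[3.14,0,.466])
for n in ('top','side'):
    d=robot.get_image(n); pickle.dump(d,open(n+'9.pkl','wb'))
t,s=load('top9.pkl'),load('side9.pkl'); print(robot.current_t(),np.round(robot.current_contact_force(),1))
cv2.imwrite('pics/top9.png',np.hstack([cv2.resize(t['img'][150:280,190:320],(400,400),interpolation=2),cv2.resize(s['img'][165:290,195:320],(400,400),interpolation=2)]))
cv2.imwrite('pics/top9f.png',cv2.resize(t['img'],(800,600)))
a=cv2.resize(t['img'][225:270,255:310],None,fx=13,fy=13,interpolation=2); b=cv2.resize(load('top4.pkl')['img'][225:270,255:310],None,fx=13,fy=13,interpolation=2)
cv2.imwrite('pics/cmp.png',cv2.resize(np.vstack([b,a]),None,fx=.5,fy=.5))
df=cv2.absdiff(load('top0.pkl')['img'],t['img']).max(2); m=(cv2.GaussianBlur(df,(3,3),0)>40).astype(np.uint8)
for q in cv2.connectedComponentsWithStats(m)[2][1:]:
    if q[4]>15: print(q)
```

```text
28.9417 [-0.8  1.   0.1]
[236 175  19  41 598]
[ 261  233   45   27 1004]
[ 110  237   55   44 1424]
[242 236  10  15 142]
[497 330  12   7  40]
[454 340   8   7  35]
[ 507  341   53   79 1815]
[462 345  37  13  58]
[415 346   7  15  49]
[440 359  20   7  50]
[296 360   9   8  42]
[342 390  65  30 764]
[229 393  21  27 157]
```

View pics/top9.png

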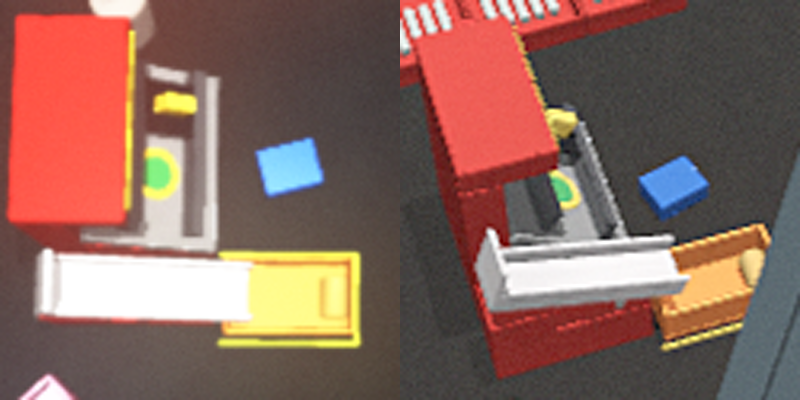

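View pics/cmp.png

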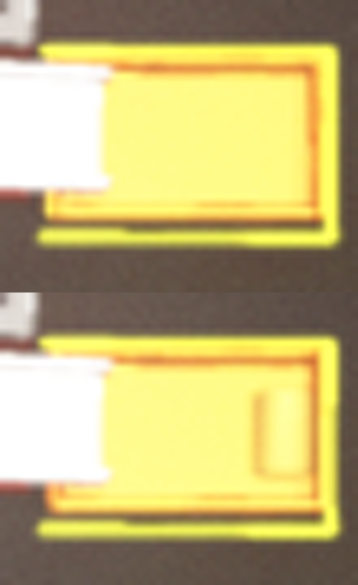

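View pics/top9f.png

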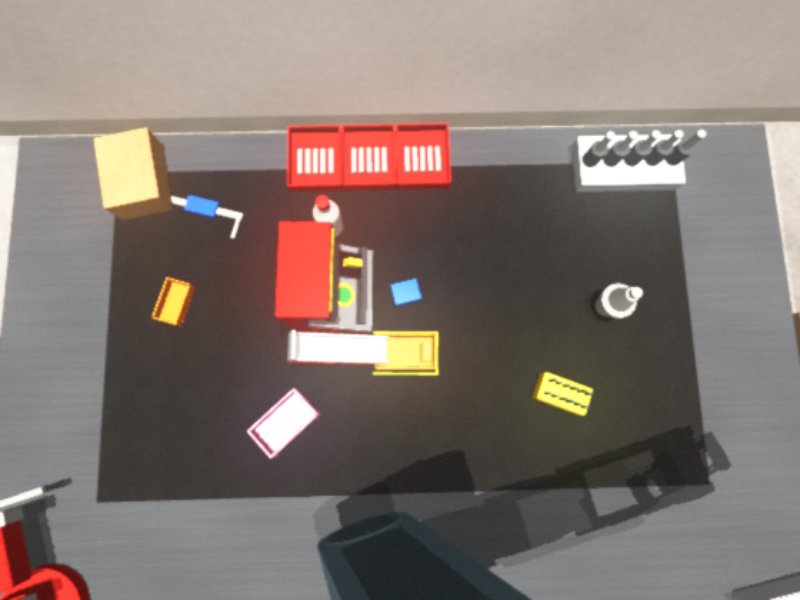

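Run:
```python
from fin import *
t=load('top9.pkl'); f=fin(t,(234,178,262,192))
F=np.array([601.5,84.2,101.5]); x=onz(t,*f,101.5); print('fin travel',((x-F)@YD).round(1))
from bench import robot
robot.hand_in(); print(robot.current_t())
```

```text
fin [240 179  14   8  94] [246.54255319 183.04255319] [246.5 182.5]
fin travel -51.6
the job is handed in; nothing more can be done
the job is handed in; nothing more can be done
```

The job is done and handed in at about 29 s of robot time, against the 61 s limit; the hand-in gives no verdict.

**What I did:**
- I carried the large orange bin to the bay and slid it in low from the front.
- I pushed the safety catch sideways with closed fingers until it hit its end stop.
- I pressed the button square to the panel until it stopped, then moved the arm well clear.

**Last checks:**
- **Sleeve:** it lies inside the bin, at the front end, and nothing touched it.
- **Bin:** it is inside the yellow outline, within about 2 mm of its intended place. It shifted by no more than about 1 pixel (roughly 2 mm) when the sleeve dropped in.
- **Catch:** the fin moved 51.6 mm by camera; open counts from 45 mm.
- **Button:** it stopped about 8 mm below where I calculated its top, so it should be fully in.
- **Bystanders:** the before-and-after difference of the top view shows no change at the toolholder, drill block, insert box or oil bottle.

**Disagreement:** my first reading put the bin 3 to 5 mm too deep. A closer crop showed I had measured the inner edge of the rim, so I left the bin where it was.

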